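# Lantern collar: reject the cracked dome, seat the collar

## Task

Take the cracked dome off the lantern that stands in the wooden cradle and drop it into the black reject crate. Then turn the knurled metal collar on that lantern until its hidden keyways drop over the pins, push it fully home on the lantern's shoulder against the spring, and finish while still holding it pushed home with the gripper: do not let go. Leave the brass bowl, the paint jar and the little red oil lamp where they are.

Things in the scene. Friction and masses are not known exactly. Their poses are not given: they have to be found in the camera images.
- lantern: Unpainted terracotta lantern pot, 104 mm wide at the belly, fixed in a 130 mm square, 12 mm thick wooden cradle with four short wooden posts (16 mm thick, 42 mm high, on a 64 mm radius). Cannot be moved. Origin: centre of the cradle's underside on the table. A steel spigot 34 mm in diameter stands up 28 mm from its shoulder, under the collar.
- seat (a point): Centre of the lantern's flat shoulder (60 mm across), 100 mm over the table, z up: where the collar's lower rim lies when fully home. The spigot rises from it; below the shoulder's edge the pot widens to its belly.
- collar: Knurled aluminium cap, 52 mm in diameter, 35 mm high, closed top, 0.13 to 0.19 kg, loose on the spigot with 1 mm clearance all round; grip it across the diameter. Origin: centre of its lower rim, z along its axis. Inside, unseen: three keyways 9 mm wide, 120 degrees apart. At the start its rim rests on three hidden 5 mm pins of the spigot, origin 10 mm above seat.
- collar_top (a point): Centre of the collar's flat top. No orientation tells where the pins are. The keyways meet them after about 0.45 to 1.65 rad clockwise from above (or 0.44 to 1.64 anticlockwise), with about 0.1 rad of play each way. Then the collar drops 5 mm, onto a spring plunger; the last 5 mm need a push of about 5 N, and it springs back if let go.
- dome: Cracked terracotta lantern dome, 68 mm in diameter at its flat underside, 72 mm high overall, about 0.11 kg, lying loose on the collar's flat top. Origin: centre of its underside (starts 145 mm over the table). The shell is 28 mm high; above it stands a beaded finial 18 to 20 mm thick, from 34 to 72 mm above the underside, to be gripped.
- crate: Open black plastic slatted crate, fixed, 220 mm along its x by 180 mm along its y, 100 mm high, walls and floor 6 mm. Origin: centre of its underside on the table. A few thin shards lie in it. It stands on the left or on the right, the lantern on the other side.
- bowl: Bystander: small brass bowl, 64 mm wide, 30 mm high; origin at the centre of its underside. Leave alone.
- paint: Bystander: yellow paint jar, 54 mm wide, 110 mm high; origin at the centre of its underside. Leave alone.
- diya: Bystander: little red oil lamp, 52 mm wide, 34 mm high; origin at the centre of its underside. Leave alone.
Things that resemble listed ones, but are neither listed nor needed, are in the scene too. What is meant by the collar is not turquoise, and is the larger of those in its own colour.

How it is judged:
On the way, in this order (a step that is already met when the one before it is completed fails the run):
1. the cracked dome lies released in the crate (x of dome in the frame of crate between -0.105 and 0.105 m and y of dome in the frame of crate between -0.085 and 0.085 m and z of dome in the frame of crate between 0 and 0.085 m and contact force between the fingers and dome below 0.1 N), for 0.2 s.
2. the collar's keyways have dropped over the pins (rim less than 7 mm above the seat) (z of collar in the frame of seat below 0.007 m and horizontal distance between collar and seat below 0.004 m), for 0.1 s.
At the end, for the whole second after the job is handed in: Fingers on the collar (over 2 N), its rim within 2 mm of the shoulder, centred to 3 mm, upright to 0.08 rad, still, nothing lying on it; dome released inside the crate, its underside centre below 85 mm; bowl, jar and oil lamp within 30 mm of their places and upright to 0.3 rad (all of step 1 and z of collar in the frame of seat between -0.003 and 0.002 m and horizontal distance between collar and seat below 0.003 m and angle between collar's own z axis and vertical below 0.08 rad and linear speed of collar below 0.02 m/s and contact force between the fingers and collar above 2 N and contact force between dome and collar below 0.1 N and distance of each of bowl, paint, diya from where it was at the start of the episode below 0.03 m and angle between each of bowl, paint, diya's own z axis and vertical below 0.3 rad); the arm keeps its last pose, push and grip.
It fails at once if a bystander is shoved (over 30 mm) or tipped over (distance of any of bowl, paint, diya from where it was at the start of the episode above 0.03 m or angle between any of bowl, paint, diya's own z axis and vertical above 0.5 rad).
It also fails if it takes over 67 s, if anything falls off the work surface, if the arm or the gripper's body presses on something with over 40 N, if the wrist force passes 120 N, or if a joint passes its speed limit or range.

## Robot

A 7-joint arm with a two-finger parallel gripper is mounted at the origin on the work surface. World frame = base frame: x ahead of the robot, y to its left, z up, the work surface at z = 0. Lengths are in m, angles in rad, forces in N, time in s.
With the tool pointing down it reaches from about 0.425 to 0.875 m from the base axis. Payload 4.7 kg.
Tool frame: the origin (TCP) lies on the centre line of the jaws, within the pads' length; the fingertips stand 14 mm ahead of it and the grasp point (between the pads) lies 5 mm behind it; z points along the fingers, y is the direction in which the jaws open and shut (so a half turn about z gives the same grasp; the last joint's range is limited). The gripper opens to 87 mm and grips with 3 to 60 N. Pads are 19 mm wide; open, the fingers measure 117 mm over their backs; the gripper's body (75 mm by 190 mm) begins 51 mm behind the grasp point.
Start: joints at [1.185, 0.321, -0.07, 1.45, 0.023, 1.371, -0.057], TCP at [0.253, -0.599, 0.237] pointing down, gripper open.
Joint ranges: [-2.86, 2.86], [-0.3, 2.09], [-1.38, 1.24], [0.06, 2.45], [-1.56, 4.7], [0.09, 2.05], [-2.69, 2.69]. Speed limits (rad/s): [2.57, 2.57, 3.14, 3.14, 3.14, 3.14, 3.14].

## Interface

Orientations are given as a rotation vector (axis times angle).
In Python, from bench import ctrl, optics, models gives the robot as it stands. The module is installed in compiled form; this text tells all that it offers.
- The arm moves only by the tool arm_command, never from a script. Its argument "motion" is a list of rows, each a list of 3 entries, a list of its own where there are three numbers: the shift along the tool's x, y, z in mm, then the turn, a rotation vector about the tool's x, y, z in degrees, then the closure, from 0 (fully open) to 1 (shut). In form: [[[x, y, z], [ax, ay, az], claw], ...]. A call has 1 to 8 rows; each row shifts and turns the commanded pose from where the row before left it, along the tool's axes as they then stand; what a row does not reach is not made up. A row lasts 1/12 s, in which the tool goes at most 41.7 mm and 7.16 degrees, less where a joint would pass 70% of its speed; a pose out of reach is approached as far as the arm can. A call with a gripper value outside its range is refused whole. The fingers move at their own pace and stop on an object; "force" is the grip in N (left out, the last holds). Time passes only in rows, so rows that do not move let the fingers close. It gives the time, the measured TCP pose, the force and the opening at its end, in the units of the state.
- ctrl.get_state(): the state, without advancing time (a new reading comes with each control period).
- optics.get_image(name): name is "scene" or "side" or "wrist"; returns (picture, depth): 420x560x3 uint8, blue, green, red; 420x560 float32, m along the optical axis (not along the pixel's ray), 0 where there is no reading.
- optics.camera_model(name): a dict with "fovy" (degrees; the focal length in pixels is half the picture's height over the tangent of half this angle, whatever the lens; pixels are square), "cx", "cy" (the principal point, pixels), "distortion" ([k1, k2, p1, p2, k3] as OpenCV has them; the pictures are not rectified), "rvec" (rotation vector, rad) and "tvec" (3), from world to camera coordinates, as OpenCV has them; the wrist camera has in their place "mount" (4x4, takes a point from camera to tool coordinates, whose origin is the TCP and whose axes are the flange's). Camera axes: x right, y down, z forward; pixel columns grow to the right and rows downward; lengths in m; the calibration is good to about 2 mm. A picture is of the moment at which its call begins: read the wrist's pose just before it. camera_model takes no time and is no camera call.
- ctrl.close_job(): hands the job in, once; it reports no verdict.
Trained networks look in the newest picture that a camera, given by its name, has taken for a name from the list of things; names that differ only in an ending like _2 or _b are one class to them, and where a whole thing is asked for, a point or a joint stands for the part that bears it (a point fixed in the world has none). Each returns a list of dicts, best first, with "conf" (0 to 1); they miss things now and then, are a little off and sometimes report something else, mostly with a low value. They report only what shows in the picture. A call takes as long as a camera call. They do not tell look-alikes from the thing itself.
- models.search_frame(camera, target): "location" ([x, y, z] in m, in the coordinates of the camera as it stood for that picture, good to about 4 mm: the middle of the surface that is visible of it).
- models.silhouettes(camera, target): "pixels" (420x560 bool, what is visible of it).
The state is a dict: "time": time; "joint_positions": joint angles; "qd": joint speeds; "joint_torque": joint torques, N m; "position": TCP position; "tool_rot": TCP orientation; "ft_force": force on the tool from outside, world axes, zero at the start; "torque": the same for the moment, N m; "grip_width": opening from 0.0 (shut) to 1.0 (fully open).
Only numpy, scipy, OpenCV 4.12 (cv2) and the standard library are available. Lean on these libraries where they do the work, as an engineer would, in place of code of your own. Each camera call takes 0.05 s, during which the arm holds its last target.

## Working session

There is one attempt and no reset: what is moved stays moved. The work goes in short steps, Python scripts to look and compute and a tool call to move; the robot and the scene stay as the last step left them, time stands still between calls to the robot, and variables do not carry over. Pictures are saved under pics/ and viewed, and the job is handed in when it is done.

Besides the shell and the picture viewer there is one more tool, called after "Emit:" as name([rows], argument=value, ...), one row to a line, values as JSON. arm_command: Moves the arm, as the interface text tells. Its arguments: {"type":"object","properties":{"motion":{"type":"array","items":{"type":"array"}},"force":{"type":"number"}},"required":["motion"]}

```bash
mkdir -p pics; cat > h.py <<'E'
import numpy as np, cv2
from bench import ctrl, optics, models
from scipy.spatial.transform import Rotation as R
def cam(name, st=None):
    m=optics.camera_model(name); f=210/np.tan(np.radians(m['fovy']/2))
    K=np.array([[f,0,m['cx']],[0,f,m['cy']],[0,0,1]]); D=np.array(m['distortion'],float)
    if 'mount' in m:
        M=np.array(m['mount']); T=np.eye(4); T[:3,:3]=R.from_rotvec(st['tool_rot']).as_matrix(); T[:3,3]=st['position']
        C=T@M
    else:
        E=np.eye(4);E[:3,:3]=R.from_rotvec(np.ravel(m['rvec'])).as_matrix();E[:3,3]=np.ravel(m['tvec']); C=np.linalg.inv(E)
    return K,D,C
def pts(depth,K,D,C,mask=None):
    v,u=np.nonzero((depth>0) if mask is None else (mask&(depth>0)))
    n=cv2.undistortPoints(np.stack([u,v],1).astype(np.float64)[:,None],K,D)[:,0]
    z=depth[v,u]; p=np.c_[n*z[:,None],z]
    return p@C[:3,:3].T+C[:3,3],u,v
def proj(p,K,D,C):
    E=np.linalg.inv(C); return cv2.projectPoints(np.atleast_2d(np.float64(p)),cv2.Rodrigues(E[:3,:3])[0],E[:3,3],K,D)[0][:,0]
def w(loc,C): return C[:3,:3]@np.array(loc)+C[:3,3]
E
python3 - <<'E'
from h import *
st=ctrl.get_state();print(st)
for n in ['scene','side']:
    im,d=optics.get_image(n);cv2.imwrite(f'pics/{n}0.png',im);np.save(f'{n}0.npy',d)
    K,D,C=cam(n);print(n,C[:3,3])
    for t in ['dome','collar','lantern','crate','bowl','paint','diya']:
        for r in models.search_frame(n,t):
            x=w(r['location'],C); print(t,round(r['conf'],2),x.round(3),proj(x,K,D,C).round())
E
```

```text
{'time': 0.0, 'joint_positions': array([ 1.18508545,  0.32181238, -0.07011223,  1.45167466,  0.02259821,
        1.37079381, -0.05689014]), 'qd': array([ 0.00076   ,  0.00146972, -0.00056508, -0.00017611,  0.00072131,
        0.00148767, -0.0008636 ]), 'joint_torque': array([-4.13809948e-04, -4.91282952e+01, -4.04176796e-01, -3.12528491e+01,
       -6.38306653e-02,  4.34051862e-02,  1.54695485e-04]), 'position': array([ 0.25277496, -0.59826406,  0.23546877]), 'tool_rot': array([-3.07720162e+00, -6.23582691e-01,  7.27366514e-04]), 'ft_force': array([0.01123594, 0.22398171, 0.3371516 ]), 'torque': array([-0.00751103,  0.03728289, -0.04481501]), 'grip_width': 0.9990035083867425}
scene [ 1.10806761 -0.37155502  0.62996865]
dome 0.77 [ 0.572 -0.241  0.168] [[193. 217.]]
collar 0.9 [ 0.416 -0.252  0.038] [[169. 222.]]
collar 0.77 [ 0.516 -0.38   0.024] [[120. 282.]]
collar 0.65 [ 0.59  -0.246  0.123] [[197. 245.]]
collar 0.31 [ 0.595 -0.247  0.04 ] [[203. 281.]]
lantern 0.62 [ 0.592 -0.251  0.041] [[200. 280.]]
bowl 0.6 [0.43  0.014 0.02 ] [[288. 196.]]
paint 0.57 [ 0.662 -0.007  0.078] [[341. 246.]]
diya 0.93 [ 0.559 -0.015  0.021] [[307. 235.]]
side [ 0.47754548 -0.74299807  0.67481519]
dome 0.83 [ 0.557 -0.255  0.167] [[313. 246.]]
collar 0.97 [ 0.507 -0.388  0.026] [[286. 383.]]
collar 0.89 [ 0.558 -0.266  0.123] [[313. 273.]]
collar 0.85 [ 0.409 -0.256  0.035] [[217. 310.]]
lantern 0.92 [ 0.558 -0.271  0.037] [[312. 311.]]
crate 0.97 [0.49  0.115 0.056] [[258. 159.]]
bowl 0.78 [0.442 0.018 0.017] [[237. 204.]]
bowl 0.45 [0.491 0.112 0.056] [[258. 160.]]
paint 0.59 [ 0.644 -0.01   0.07 ] [[340. 187.]]
diya 0.61 [ 0.549 -0.016  0.019] [[291. 212.]]
diya 0.27 [0.491 0.114 0.055] [[258. 160.]]
```

View pics/scene0.png

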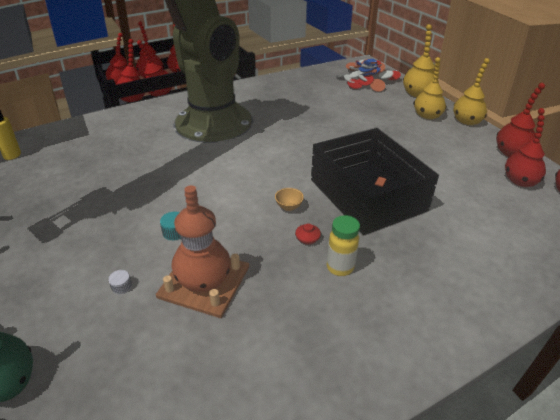

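View pics/side0.png

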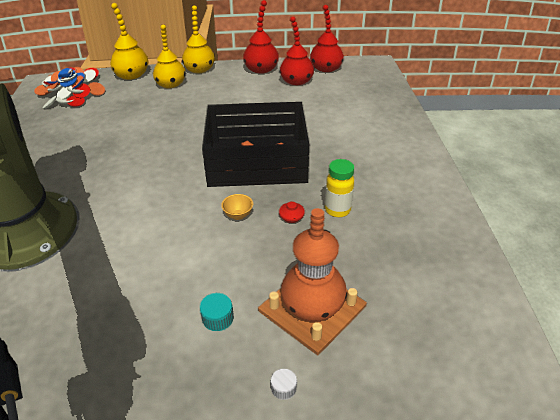

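```bash
python3 - <<'E'
from h import *
K,D,C=cam('side')
d=np.load('side0.npy');p,u,v=pts(d,K,D,C)
im=cv2.imread('pics/side0.png')
# dome region
for nm in ['scene','side']:
    K,D,C=cam(nm);d=np.load(nm+'0.npy');p,u,v=pts(d,K,D,C)
    s=(abs(p[:,0]-.565)<.07)&(abs(p[:,1]+.245)<.07)
    for lo,hi in [(.11,.14),(.145,.155),(.155,.165),(.18,.2),(.2,.22)]:
        q=p[s&(p[:,2]>lo)&(p[:,2]<hi)]
        if len(q)<5: continue
        # circle fit
        A=np.c_[2*q[:,:2],np.ones(len(q))];b=(q[:,:2]**2).sum(1);x=np.linalg.lstsq(A,b,rcond=None)[0]
        print(nm,lo,hi,len(q),'c',x[:2].round(4),'r',np.sqrt(x[2]+x[0]**2+x[1]**2).round(4))
    print('max z',p[s][:,2].max())
    # crate rim
    q=p[(p[:,2]>.09)&(p[:,2]<.107)&(p[:,1]>0.03)&(p[:,0]<.65)]
    print('crate',len(q),q.min(0) if len(q) else 0,q.max(0) if len(q) else 0, cv2.minAreaRect(q[:,:2].astype(np.float32)*1000) if len(q) else 0)
cv2.imwrite('pics/side_crop.png',cv2.resize(im[200:410,200:400],None,fx=2.8,fy=2.8,interpolation=3))
E
```

```text
scene 0.11 0.14 352 c [ 0.5659 -0.2381] r 0.0249
scene 0.145 0.155 221 c [ 0.5648 -0.2374] r 0.0326
scene 0.155 0.165 385 c [ 0.5651 -0.2374] r 0.0277
scene 0.18 0.2 118 c [ 0.5655 -0.2378] r 0.008
scene 0.2 0.22 164 c [ 0.5658 -0.2378] r 0.0072
max z 0.21909072351895453
crate 3234 [-0.86611197  0.03176668  0.0900038 ] [0.64911209 1.20439965 0.10694256] ((-52.82965087890625, 429.27850341796875), (1405.385986328125, 1139.1844482421875), 24.26589012145996)
side 0.11 0.14 393 c [ 0.5635 -0.2404] r 0.026
side 0.145 0.155 294 c [ 0.5628 -0.2396] r 0.0329
side 0.155 0.165 513 c [ 0.5626 -0.2397] r 0.0276
side 0.18 0.2 146 c [ 0.5626 -0.24  ] r 0.0087
side 0.2 0.22 209 c [ 0.5626 -0.2405] r 0.0076
max z 0.21869102548995434
crate 2536 [-0.10802963  0.09377773  0.09000319] [0.64606321 1.07915339 0.10697282] ((361.36883544921875, 615.5732421875), (461.65045166015625, 1138.90380859375), 28.434171676635742)
```

View pics/side_crop.png

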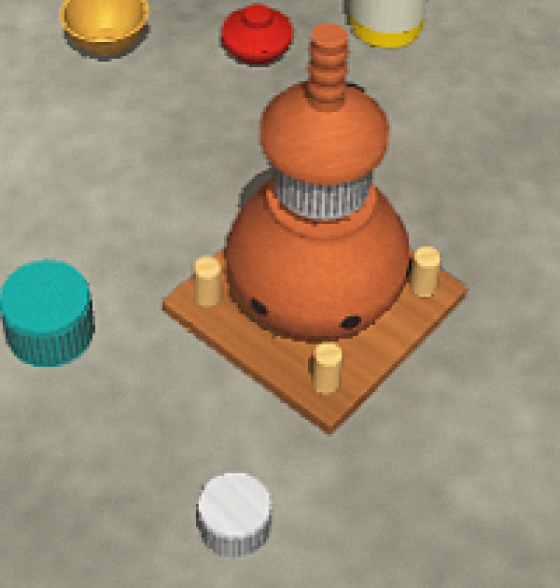

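Candidates:
- **Dome:** only the one on the lantern (side 316,245).
- **Collar look-alikes:** the turquoise cap (217,310) and the small silver cap (286,383). The real collar is under the dome (316,270), which the crop confirms.

Next I'll find the crate centre and the first move.

```bash
cat >> h.py <<'E'
def delta(target,st=None):
    st=st or ctrl.get_state(); Rm=R.from_rotvec(st['tool_rot']).as_matrix()
    return (Rm.T@(np.array(target)-st['position'])*1000).round(1)
E
python3 - <<'E'
from h import *
for nm in ['scene','side']:
    K,D,C=cam(nm);d=np.load(nm+'0.npy');p,u,v=pts(d,K,D,C)
    q=p[(p[:,2]>.08)&(p[:,2]<.107)&(p[:,1]>0.03)&(p[:,1]<.36)&(p[:,0]<.65)&(p[:,0]>.3)]
    print(len(q),q.min(0).round(3),q.max(0).round(3),cv2.minAreaRect(q[:,:2].astype(np.float32)*1000))
    for nme,c in [('paint',(.655,0)),('bowl',(.437,.016)),('diya',(.555,-.015))]:
        q=p[(p[:,2]>.012)&(p[:,2]<.15)&(abs(p[:,0]-c[0])<.05)&(abs(p[:,1]-c[1])<.05)]
        print(nme,q.min(0).round(3),q.max(0).round(3))
print(R.from_rotvec(ctrl.get_state()['tool_rot']).as_matrix().round(3))
print(delta([.5642,-.239,.275]))
print(optics.camera_model('wrist')['mount'])
E
```

```text
2527 [0.377 0.097 0.08 ] [0.602 0.284 0.105] ((488.8206787109375, 191.9454803466797), (185.048583984375, 225.0392608642578), 88.75418853759766)
paint [ 0.624 -0.02   0.012] [0.676 0.032 0.113]
bowl [ 0.412 -0.025  0.012] [0.476 0.038 0.033]
diya [ 0.525 -0.034  0.012] [0.578 0.016 0.037]
2246 [0.377 0.094 0.08 ] [0.599 0.285 0.104] ((488.0153503417969, 189.07766723632812), (187.9549560546875, 220.0248260498047), 88.65946197509766)
paint [ 0.618 -0.023  0.012] [0.673 0.03  0.113]
bowl [ 0.414 -0.027  0.012] [0.475 0.037 0.033]
diya [ 0.524 -0.036  0.012] [0.574 0.012 0.036]
[[ 0.921  0.389  0.   ]
 [ 0.389 -0.921 -0.   ]
 [-0.     0.    -1.   ]]
[ 426.7 -210.2  -38.4]
[[-1.76089510e-04 -9.51941082e-01 -3.06281154e-01  8.42731957e-02]
 [ 9.99999730e-01  5.07551184e-05 -7.32677614e-04 -6.56518603e-04]
 [ 7.13011257e-04 -3.06281201e-01  9.51940816e-01 -1.47475649e-01]
 [ 0.00000000e+00  0.00000000e+00  0.00000000e+00  1.00000000e+00]]
```

Emit:
arm_command([
  [[20,-10,-10],[0,0,0],0],
  [[30,-15,-10],[0,0,0],0],
  [[32,-16,-10],[0,0,0],0],
  [[32,-16,-8],[0,0,0],0],
  [[32,-16,0],[0,0,0],0],
  [[32,-16,0],[0,0,0],0],
  [[32,-16,0],[0,0,0],0],
  [[32,-16,0],[0,0,0],0],
])

```text
time: 1.47
position: [0.4297, -0.3917, 0.2749]
tool_rot: [3.078, 0.623, 0.0]
ft_force: [0.4, -1.3, -0.4]
grip_width: 0.998
```

Emit:
arm_command([
  [[32,-16,0],[0,0,0],0],
  [[32,-16,0],[0,0,0],0],
  [[32,-16,0],[0,0,0],0],
  [[32,-16,0],[0,0,0],0],
  [[28,-13,0],[0,0,0],0],
  [[22,-8,0],[0,0,0],0],
  [[6,-4,0],[0,0,0],0],
  [[0,0,0],[0,0,0],0],
])

```text
time: 2.13
position: [0.5649, -0.2367, 0.2744]
tool_rot: [-3.076, -0.631, -0.001]
ft_force: [0.0, -0.3, 0.2]
grip_width: 1.001
```

```bash
python3 - <<'E'
from h import *
optics.get_image('side')
st=ctrl.get_state()
im,d=optics.get_image('wrist');cv2.imwrite('pics/w1.png',im)
K,D,C=cam('wrist',st);p,u,v=pts(d,K,D,C)
s=(abs(p[:,0]-.565)<.06)&(abs(p[:,1]+.24)<.06)
for lo,hi in [(.15,.158),(.158,.165),(.18,.195),(.195,.213),(.21,.225)]:
    q=p[s&(p[:,2]>lo)&(p[:,2]<hi)]
    if len(q)<5: print(lo,len(q));continue
    A=np.c_[2*q[:,:2],np.ones(len(q))];b=(q[:,:2]**2).sum(1);x=np.linalg.lstsq(A,b,rcond=None)[0]
    print(lo,len(q),x[:2].round(4),np.sqrt(x[2]+x[0]**2+x[1]**2).round(4),q.mean(0).round(4))
print(st,delta([.564,-.239,.194]))
E
```

```text
0.15 850 [ 0.5636 -0.2363] 0.0314 [ 0.5736 -0.2324  0.1548]
0.158 972 [ 0.5637 -0.2363] 0.0257 [ 0.572  -0.2332  0.1618]
0.18 112 [ 0.5634 -0.2364] 0.0094 [ 0.5702 -0.2335  0.1866]
0.195 214 [ 0.5635 -0.2365] 0.0094 [ 0.5699 -0.2339  0.2045]
0.21 479 [ 0.5641 -0.2362] 0.0067 [ 0.5644 -0.2361  0.2157]
{'time': 2.1833, 'joint_positions': array([ 0.65978531,  0.24690582, -0.36515537,  1.48299724,  0.08879886,
        1.42835365, -0.87739754]), 'qd': array([ 0.03083518, -0.01000097,  0.03786404,  0.00682319,  0.01408246,
        0.00153702,  0.00524874]), 'joint_torque': array([ -1.69862844, -43.56450319,  -3.94045517, -31.65161133,
        -0.31645023,  -0.09488906,  -0.06368615]), 'position': array([ 0.56364583, -0.23922366,  0.27444208]), 'tool_rot': array([ 3.07832860e+00,  6.26075465e-01, -9.66448472e-04]), 'ft_force': array([-0.30621759,  0.08333392,  0.23104103]), 'torque': array([-0.04938432, -0.00211233,  0.01754457]), 'grip_width': 0.9990240475476043} [ 1.9 -1.3 80.4]
```

View pics/w1.png

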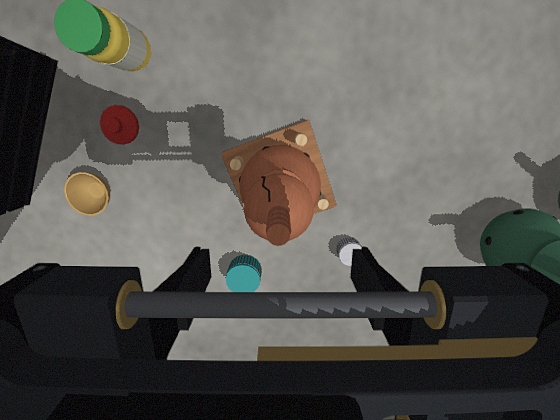

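The wrist view shows the dome with its crack (265,185) and its finial (278,220) between the jaws. I'll re-measure now that the arm has settled.

```bash
cat >> h.py <<'E'
def circ(q):
    A=np.c_[2*q[:,:2],np.ones(len(q))];b=(q[:,:2]**2).sum(1);x=np.linalg.lstsq(A,b,rcond=None)[0]
    return x[:2].round(4),np.sqrt(x[2]+x[0]**2+x[1]**2).round(4)
E
python3 - <<'E'
from h import *
for i in range(2):
    st=ctrl.get_state()
    im,d=optics.get_image('wrist')
    K,D,C=cam('wrist',st);p,u,v=pts(d,K,D,C)
    s=(abs(p[:,0]-.565)<.06)&(abs(p[:,1]+.24)<.06)
    for lo,hi in [(.15,.158),(.18,.195),(.195,.213),(.21,.225)]:
        q=p[s&(p[:,2]>lo)&(p[:,2]<hi)]; print(lo,len(q),circ(q))
    print(st['time'],st['position'],np.abs(st['qd']).max(),delta([.564,-.238,.194],st))
E
```

```text
0.15 869 (array([ 0.5635, -0.2364]), np.float64(0.0314))
0.18 108 (array([ 0.5636, -0.2363]), np.float64(0.0094))
0.195 213 (array([ 0.5633, -0.2365]), np.float64(0.0095))
0.21 475 (array([ 0.5641, -0.2363]), np.float64(0.0067))
2.2333 [ 0.56283844 -0.24083467  0.27444414] 0.021506529186949164 [ 2.3 -2.2 80.4]
0.15 852 (array([ 0.5635, -0.2363]), np.float64(0.0314))
0.18 114 (array([ 0.5633, -0.2364]), np.float64(0.0095))
0.195 202 (array([ 0.5635, -0.2364]), np.float64(0.0093))
0.21 486 (array([ 0.5642, -0.2362]), np.float64(0.0067))
2.2833 [ 0.56247408 -0.24159263  0.27447533] 0.00997360776451243 [ 2.9 -2.8 80.5]
```

Emit:
arm_command([
  [[3,-3,14],[0,0,0],0],
  [[0,0,16],[0,0,0],0],
  [[0,0,16],[0,0,0],0],
  [[0,0,14],[0,0,0],0],
  [[0,0,12],[0,0,0],0],
  [[0,0,8],[0,0,0],0],
  [[0,0,0],[0,0,0],0.4],
  [[0,0,0],[0,0,0],0.5],
], force=15)

```text
time: 3.0
position: [0.5649, -0.2362, 0.1946]
tool_rot: [3.079, 0.622, -0.001]
ft_force: [0.6, -0.5, 0.1]
grip_width: 0.919
```

```bash
python3 - <<'E'
from h import *
st=ctrl.get_state()
im,d=optics.get_image('wrist');cv2.imwrite('pics/w2.png',im);im,d=optics.get_image('side');cv2.imwrite('pics/s2.png',im[180:340,230:400].repeat(4,0).repeat(4,1)[:600])
print(ctrl.get_state())
E
```

```text
{'time': 3.1, 'joint_positions': array([ 0.6547906 ,  0.28574947, -0.36499472,  1.59503105,  0.10553766,
        1.27857418, -0.89823458]), 'qd': array([-0.00362241, -0.00395549, -0.00445892, -0.00480244, -0.00050647,
       -0.00019312, -0.00100423]), 'joint_torque': array([ 1.42039354e-01, -4.41672206e+01, -2.82597542e+00, -3.00504541e+01,
       -4.56123997e-02, -2.15036853e-02,  9.11999196e-04]), 'position': array([ 0.56574285, -0.23594973,  0.19558396]), 'tool_rot': array([3.07810135e+00, 6.23182261e-01, 2.11106833e-03]), 'ft_force': array([-0.71415393, -0.34738172,  1.29353158]), 'torque': array([-0.00263397, -0.02939104, -0.01218586]), 'grip_width': 0.8387358880785757}
```

View pics/s2.png

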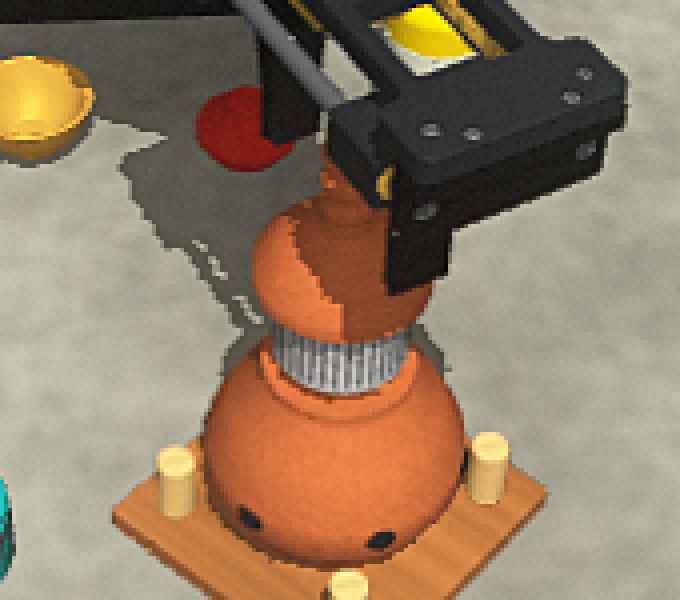

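View pics/w2.png

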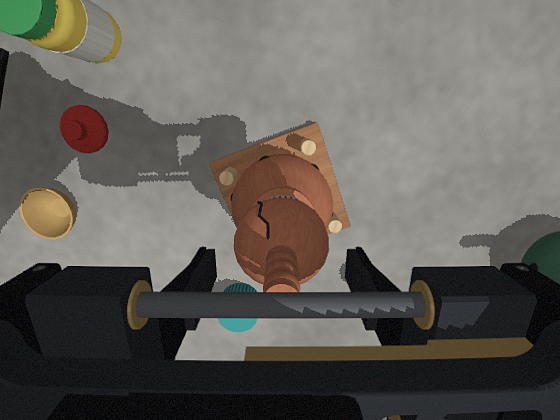

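Fingers flank the finial (283,270), centred to within 1–2 mm. I'll close now.

Emit:
arm_command([
  [[0,0,0],[0,0,0],0.6],
  [[0,0,0],[0,0,0],0.7],
  [[0,0,0],[0,0,0],0.8],
  [[0,0,0],[0,0,0],0.9],
  [[0,0,0],[0,0,0],1],
  [[0,0,0],[0,0,0],1],
  [[0,0,0],[0,0,0],1],
  [[0,0,0],[0,0,0],1],
], force=15)

```text
time: 3.77
position: [0.5652, -0.2356, 0.1945]
tool_rot: [3.079, 0.624, -0.0]
ft_force: [0.4, -0.1, -0.7]
grip_width: 0.235
```

Emit:
arm_command([
  [[0,0,0],[0,0,0],1],
  [[0,0,0],[0,0,0],1],
  [[0,0,-3],[0,0,0],1],
  [[0,0,-6],[0,0,0],1],
  [[0,0,-10],[0,0,0],1],
  [[0,0,-10],[0,0,0],1],
  [[0,0,-6],[0,0,0],1],
  [[0,0,0],[0,0,0],1],
])

```text
time: 4.43
position: [0.5665, -0.2359, 0.2323]
tool_rot: [3.077, 0.623, 0.005]
ft_force: [0.9, 0.7, -0.7]
grip_width: 0.199
```

```bash
python3 - <<'E'
from h import *
im,d=optics.get_image('side');cv2.imwrite('pics/s3.png',im[180:340,230:400].repeat(4,0).repeat(4,1)[:600])
st=ctrl.get_state();print(st,delta([.489,.190,.23],st))
E
```

```text
{'time': 4.4833, 'joint_positions': array([ 0.65588614,  0.2647878 , -0.36672886,  1.54832728,  0.09688183,
        1.3437411 , -0.8917507 ]), 'qd': array([-0.00028718,  0.01417308,  0.00163653,  0.02629224,  0.00050018,
       -0.00845932, -0.0014237 ]), 'joint_torque': array([ 3.14494106e-02, -4.51896715e+01, -2.82799982e+00, -3.19884467e+01,
       -6.10338477e-02,  2.97946033e-03,  4.91270417e-03]), 'position': array([ 0.56596024, -0.23578281,  0.23112076]), 'tool_rot': array([3.07744068, 0.62350195, 0.0033095 ]), 'ft_force': array([ 0.15650157,  0.45382074, -0.57180662]), 'torque': array([-0.02342172, -0.01944413,  0.01743052]), 'grip_width': 0.20106717333185625} [ 9.480e+01 -4.222e+02  4.000e-01]
```

View pics/s3.png

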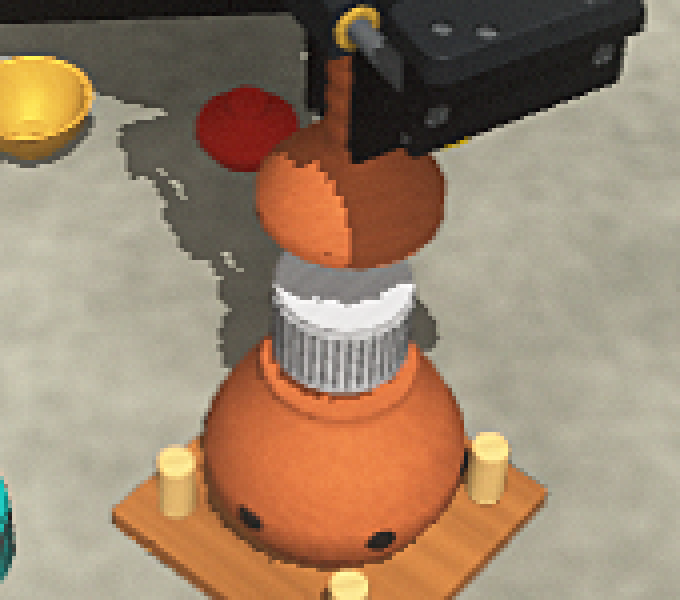

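The dome is clear of the collar. I'll carry it to the crate.

Emit:
arm_command([
  [[2,-10,0],[0,0,0],1],
  [[4,-18,0],[0,0,0],1],
  [[6,-25,0],[0,0,0],1],
  [[6,-28,0],[0,0,0],1],
  [[6,-28,0],[0,0,0],1],
  [[6,-28,0],[0,0,0],1],
  [[6,-28,0],[0,0,0],1],
  [[6,-28,0],[0,0,0],1],
])

```text
time: 5.15
position: [0.5272, -0.038, 0.229]
tool_rot: [-3.078, -0.627, 0.002]
ft_force: [0.5, 0.6, -1.6]
grip_width: 0.2
```

Emit:
arm_command([
  [[6,-28,0],[0,0,0],1],
  [[6,-28,0],[0,0,0],1],
  [[7,-28,0],[0,0,0],1],
  [[7,-28,0],[0,0,0],1],
  [[7,-28,0],[0,0,0],1],
  [[7,-28,0],[0,0,0],1],
  [[7,-28,0],[0,0,0],1],
  [[6,-20,0],[0,0,0],1],
])

```text
time: 5.82
position: [0.4905, 0.1827, 0.2292]
tool_rot: [-3.077, -0.631, 0.002]
ft_force: [0.3, -0.2, -0.3]
grip_width: 0.201
```

Emit:
arm_command([
  [[0,-10,0],[0,0,0],1],
  [[0,-3,0],[0,0,0],1],
  [[0,0,0],[0,0,0],1],
  [[0,0,0],[0,0,0],1],
])

```text
time: 6.15
position: [0.4884, 0.1887, 0.2292]
tool_rot: [3.078, 0.621, -0.001]
ft_force: [0.4, -0.8, -1.7]
grip_width: 0.199
```

```bash
python3 - <<'E'
from h import *
im,d=optics.get_image('scene');cv2.imwrite('pics/c4.png',im)
st=ctrl.get_state();print(st,delta([.489,.190,.085],st))
E
```

```text
{'time': 6.2, 'joint_positions': array([ 0.23945258,  0.09981855, -0.69510917,  1.75144486,  0.06708374,
        1.31472167, -1.64376063]), 'qd': array([ 0.00706753,  0.00305344,  0.00393156, -0.00364449, -0.00150938,
       -0.00094677, -0.00066874]), 'joint_torque': array([-6.99782241e-01, -3.03850508e+01, -2.56394103e+00, -3.13328862e+01,
       -1.00902517e-01, -7.20523275e-02,  1.83158620e-03]), 'position': array([0.48873384, 0.18827013, 0.22924808]), 'tool_rot': array([ 3.07864224e+00,  6.19753290e-01, -7.85198160e-04]), 'ft_force': array([ 0.04375809, -0.09340444, -0.30080247]), 'torque': array([-0.02783535,  0.00033387, -0.04704632]), 'grip_width': 0.20283893969405065} [  1.   -1.6 144.2]
```

View pics/c4.png

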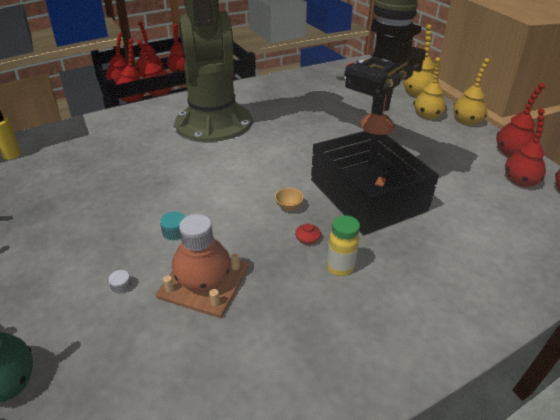

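Emit:
arm_command([
  [[0,0,12],[0,0,0],1],
  [[0,0,24],[0,0,0],1],
  [[0,0,28],[0,0,0],1],
  [[0,0,28],[0,0,0],1],
  [[0,0,26],[0,0,0],1],
  [[0,0,20],[0,0,0],1],
  [[0,0,14],[0,0,0],1],
  [[0,0,4],[0,0,0],1],
])

```text
time: 6.87
position: [0.4864, 0.188, 0.0699]
tool_rot: [3.079, 0.621, -0.009]
ft_force: [-0.7, -0.6, -0.2]
grip_width: 0.198
```

Emit:
arm_command([
  [[0,0,0],[0,0,0],1],
  [[0,0,0],[0,0,0],0.6],
  [[0,0,0],[0,0,0],0.6],
  [[0,0,0],[0,0,0],0.4],
  [[0,0,0],[0,0,0],0.4],
  [[0,0,0],[0,0,0],0.4],
  [[0,0,0],[0,0,0],0.4],
])

```text
time: 7.45
position: [0.4888, 0.1902, 0.074]
tool_rot: [3.079, 0.624, 0.001]
ft_force: [0.0, 0.1, 0.5]
grip_width: 0.55
```

Emit:
arm_command([
  [[0,0,-10],[0,0,0],0.4],
  [[0,0,-25],[0,0,0],0.4],
  [[0,0,-30],[0,0,0],0.4],
  [[0,0,-30],[0,0,0],0.2],
  [[0,0,-30],[0,0,0],0],
  [[0,0,-25],[0,0,0],0],
  [[0,0,-15],[0,0,0],0],
  [[0,0,0],[0,0,0],0],
])

```text
time: 8.12
position: [0.4904, 0.1913, 0.2433]
tool_rot: [-3.079, -0.624, -0.012]
ft_force: [0.8, 0.0, 0.2]
grip_width: 0.895
```

```bash
python3 - <<'E'
from h import *
st=ctrl.get_state();im,d=optics.get_image('wrist');cv2.imwrite('pics/w5.png',im)
K,D,C=cam('wrist',st)
for r in models.search_frame('wrist','dome'): print(r['conf'],w(r['location'],C).round(3),proj(w(r['location'],C),K,D,C))
im,d=optics.get_image('scene')
K,D,C=cam('scene');p,u,v=pts(d,K,D,C)
s=(abs(p[:,0]-.565)<.05)&(abs(p[:,1]+.24)<.05)
for lo,hi in [(.112,.142),(.142,.15)]:
    q=p[s&(p[:,2]>lo)&(p[:,2]<hi)]; print(lo,len(q),circ(q),q.mean(0))
print(st,delta([.564,-.238,.23],st))
E
```

```text
0.59 [0.496 0.198 0.028] [[277.46405643 183.41293718]]
0.112 412 (array([ 0.5655, -0.238 ]), np.float64(0.0251)) [ 0.58459565 -0.24249382  0.12771605]
0.142 543 (array([ 0.5664, -0.2383]), np.float64(0.0187)) [ 0.56692191 -0.2385292   0.14523398]
{'time': 8.1167, 'joint_positions': array([ 0.24472249,  0.09065185, -0.70235062,  1.73153553,  0.06218805,
        1.33378548, -1.64049801]), 'qd': array([-0.00511866,  0.0342785 ,  0.00166322,  0.07022563,  0.01219439,
       -0.04627579, -0.01039298]), 'joint_torque': array([ 4.50963797e-01, -2.89340901e+01, -1.35784931e+00, -3.05063903e+01,
       -2.18437670e-02,  3.32948165e-01,  6.47979858e-02]), 'position': array([0.49039893, 0.1912939 , 0.24329822]), 'tool_rot': array([-3.07891782, -0.62424853, -0.01205058]), 'ft_force': array([0.80311614, 0.03555888, 0.24308856]), 'torque': array([0.10127596, 0.00994403, 0.010157  ]), 'grip_width': 0.8949119064698629} [-99.5 424.   13.2]
```

View pics/w5.png

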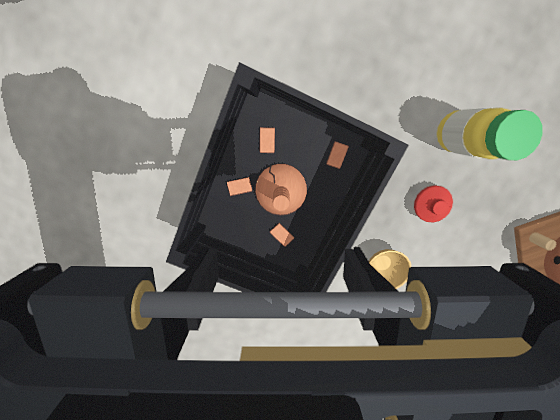

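The dome stands upright in the crate (280,190). I'll go back to the collar.

Emit:
arm_command([
  [[-2,10,0],[0,0,0],0],
  [[-6,25,0],[0,0,0],0],
  [[-7,30,0],[0,0,0],0],
  [[-7,30,0],[0,0,0],0],
  [[-7,30,0],[0,0,0],0],
  [[-7,30,0],[0,0,0],0],
  [[-7,30,0],[0,0,0],0],
  [[-7,30,0],[0,0,0],0],
])

```text
time: 8.93
position: [0.5252, -0.0299, 0.2372]
tool_rot: [-3.079, -0.623, 0.004]
ft_force: [0.2, -0.4, 0.6]
grip_width: 1.0
```

Emit:
arm_command([
  [[-7,30,0],[0,0,0],0],
  [[-7,30,0],[0,0,0],0],
  [[-7,30,0],[0,0,0],0],
  [[-7,30,0],[0,0,0],0],
  [[-7,30,0],[0,0,0],0],
  [[-7,30,0],[0,0,0],0],
  [[-7,19,0],[0,0,0],0],
  [[-2,8,0],[0,0,0],0],
])

```text
time: 9.6
position: [0.5577, -0.2432, 0.2364]
tool_rot: [-3.081, -0.615, 0.006]
ft_force: [-0.1, -0.5, -0.6]
grip_width: 0.999
```

Emit:
arm_command([
  [[0,2,0],[0,0,0],0],
  [[0,0,0],[0,0,0],0],
  [[0,0,0],[0,0,0],0],
  [[0,0,0],[0,0,0],0],
  [[0,0,0],[0,0,0],0],
])

```text
time: 10.02
position: [0.5608, -0.2379, 0.2388]
tool_rot: [-3.078, -0.628, -0.0]
ft_force: [0.0, 0.1, -0.2]
grip_width: 0.996
```

```bash
python3 - <<'E'
from h import *
st=ctrl.get_state();im,d=optics.get_image('wrist');cv2.imwrite('pics/w6.png',im)
for i in range(2):
    st=ctrl.get_state();im,d=optics.get_image('wrist')
    K,D,C=cam('wrist',st);p,u,v=pts(d,K,D,C)
    s=(abs(p[:,0]-.565)<.05)&(abs(p[:,1]+.24)<.05)
    q=p[s&(p[:,2]>.112)&(p[:,2]<.139)];print(len(q),circ(q))
    q=p[s&(p[:,2]>.141)&(p[:,2]<.15)];print(len(q),cv2.minEnclosingCircle(q[:,:2].astype(np.float32)*1000),q.mean(0).round(4))
    print(st['time'],st['position'],st['tool_rot'],st['ft_force'],delta([.564,-.238,.131],st))
print(st['joint_positions'])
im,d=optics.get_image('side')
K,D,C=cam('side');p,u,v=pts(d,K,D,C)
s=(abs(p[:,0]-.565)<.05)&(abs(p[:,1]+.24)<.05)
q=p[s&(p[:,2]>.112)&(p[:,2]<.142)];print(len(q),circ(q))
E
```

```text
334 (array([ 0.5638, -0.2371]), np.float64(0.0263))
2600 ((564.0223388671875, -237.0038299560547), 25.907026290893555) [ 0.5648 -0.2367  0.1441]
10.0667 [ 0.56071616 -0.23831359  0.23881966] [3.07825403e+00 6.27163192e-01 3.28995009e-04] [ 0.67885532 -0.09022721 -0.71306332] [  3.1   1.  107.8]
311 (array([ 0.5638, -0.2371]), np.float64(0.0263))
2612 ((564.0728149414062, -236.86190795898438), 25.93797492980957) [ 0.5648 -0.2367  0.1442]
10.1167 [ 0.56069892 -0.23866252  0.23886456] [3.07820207e+00 6.26347635e-01 5.00445778e-04] [-0.6524569   0.17385651 -0.15264622] [  3.3   0.6 107.9]
[ 0.66291138  0.25435953 -0.364323    1.54491765  0.0919606   1.35880498
 -0.87933909]
489 (array([ 0.5632, -0.2407]), np.float64(0.0256))
```

View pics/w6.png

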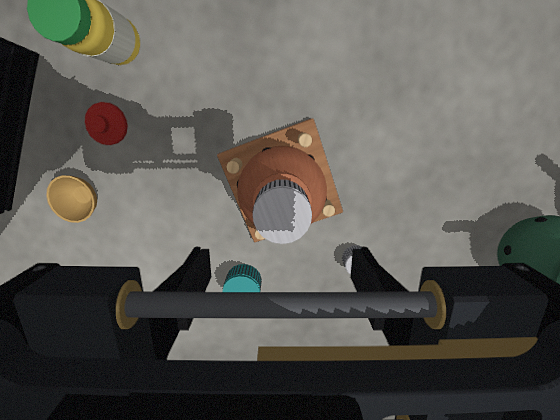

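Collar top is unobstructed at (283,215), centred at about (0.564, −0.238). I'll descend and grip.

Emit:
arm_command([
  [[3,0.5,14],[0,0,0],0],
  [[0,0,20],[0,0,0],0],
  [[0,0,20],[0,0,0],0],
  [[0,0,20],[0,0,0],0],
  [[0,0,16],[0,0,0],0],
  [[0,0,12],[0,0,0],0],
  [[0,0,6],[0,0,0],0],
  [[0,0,0],[0,0,0],0],
])

```text
time: 10.88
position: [0.5625, -0.2386, 0.1285]
tool_rot: [-3.077, -0.624, 0.004]
ft_force: [-0.1, 0.3, -0.5]
grip_width: 1.003
```

Emit:
arm_command([
  [[0,0,0],[0,0,0],0.2],
  [[0,0,0],[0,0,0],0.3],
  [[0,0,0],[0,0,0],0.35],
], force=15)

```text
time: 11.13
position: [0.5643, -0.2393, 0.1318]
tool_rot: [3.078, 0.624, 0.003]
ft_force: [-0.3, 0.1, 1.5]
grip_width: 0.852
```

```bash
python3 - <<'E'
from h import *
im,d=optics.get_image('side');cv2.imwrite('pics/s7.png',im[180:340,230:400].repeat(4,0).repeat(4,1)[:600])
st=ctrl.get_state();print(st['position'],st['ft_force'],st['grip_width'])
E
```

```text
[ 0.56418103 -0.23929658  0.13172154] [ 0.47592239 -0.30024499  0.65030844] 0.8117251023868702
```

View pics/s7.png

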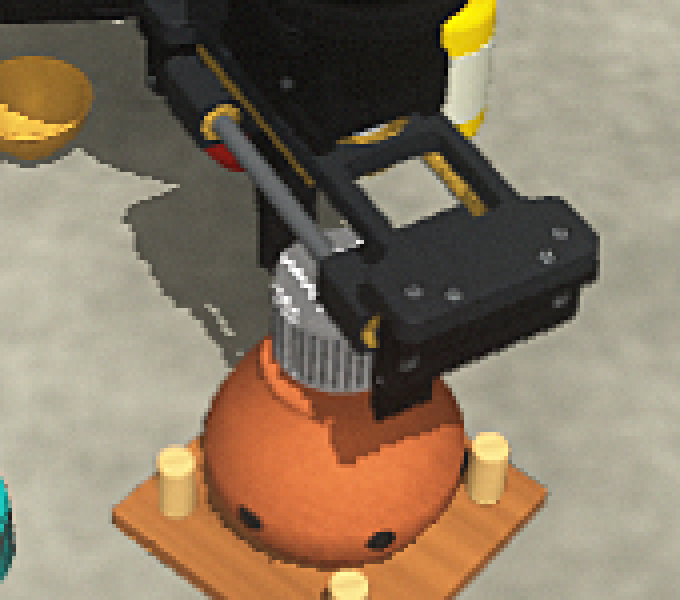

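Jaws straddle the collar (270,220 and 400,380 in the crop), tips just above the shoulder. I'll close on it.

Emit:
arm_command([
  [[0.5,-1,0],[0,0,0],0.4],
  [[0,0,0],[0,0,0],0.5],
  [[0,0,0],[0,0,0],0.6],
  [[0,0,0],[0,0,0],0.7],
  [[0,0,0],[0,0,0],0.8],
  [[0,0,0],[0,0,0],0.8],
  [[0,0,0],[0,0,0],0.8],
  [[0,0,0],[0,0,0],0.8],
], force=25)

```text
time: 11.85
position: [0.5637, -0.2378, 0.1308]
tool_rot: [3.079, 0.624, 0.001]
ft_force: [-0.2, 1.1, 1.3]
grip_width: 0.596
```

Emit:
arm_command([
  [[0,0,1],[0,0,0],0.9],
  [[0,0,1],[0,0,0],0.9],
  [[0,0,0],[0,0,0],0.9],
])

```text
time: 12.1
position: [0.5638, -0.2378, 0.1305]
tool_rot: [3.078, 0.624, 0.001]
ft_force: [-3.4, 1.6, 10.7]
grip_width: 0.595
```

```bash
python3 - <<'E'
from h import *
for i in range(3):
    optics.get_image('side');st=ctrl.get_state();print(st['position'],st['ft_force'],st['torque'],st['grip_width'])
E
```

```text
[ 0.5638486  -0.23784836  0.13051329] [-3.57520736  0.97223287 11.11671819] [ 0.50507206  0.83085459 -0.04612631] 0.5947196188875552
[ 0.56386181 -0.23782285  0.13052029] [-2.93745803  0.81448038 11.24920996] [ 0.5134377   0.81758953 -0.02533237] 0.5967788622951458
[ 0.5638835  -0.23780822  0.13052582] [-3.28859261  2.5114311  11.44413967] [ 0.55304114  0.80172085 -0.0180035 ] 0.5930915540923748
```

Gripped at 51.8 mm, with an 11 N preload on the pins. I'll turn anticlockwise from above (negative about tool z), watching the height.

Emit:
arm_command([
  [[0,0,0],[0,0,-4],0.9],
  [[0,0,0],[0,0,-4],0.9],
  [[0,0,0],[0,0,-4],0.9],
  [[0,0,0],[0,0,-4],0.9],
  [[0,0,0],[0,0,-4],0.9],
  [[0,0,0],[0,0,0],0.9],
])

```text
time: 12.75
position: [0.5651, -0.2383, 0.1306]
tool_rot: [2.919, 1.153, 0.005]
ft_force: [-0.7, 1.0, 8.2]
grip_width: 0.592
```

Emit:
arm_command([
  [[0,0,0],[0,0,-3],0.9],
  [[0,0,0],[0,0,-3],0.9],
  [[0,0,0],[0,0,0],0.9],
])

```text
time: 13.0
position: [0.5652, -0.2383, 0.1306]
tool_rot: [2.855, 1.303, 0.004]
ft_force: [0.2, 1.4, 8.3]
grip_width: 0.597
```

Emit:
arm_command([
  [[0,0,0],[0,0,-3],0.9],
  [[0,0,0],[0,0,-3],0.9],
  [[0,0,0],[0,0,0],0.9],
])

```text
time: 13.25
position: [0.5645, -0.2384, 0.1295]
tool_rot: [2.785, 1.45, 0.002]
ft_force: [0.5, -0.3, 6.6]
grip_width: 0.593
```

Emit:
arm_command([
  [[0,0,1],[0,0,0],0.9],
  [[0,0,1],[0,0,0],0.9],
  [[0,0,0],[0,0,0],0.9],
])

```text
time: 13.5
position: [0.5643, -0.2387, 0.129]
tool_rot: [2.786, 1.445, 0.001]
ft_force: [-2.2, 0.2, 12.1]
grip_width: 0.598
```

Emit:
arm_command([
  [[0,0,0],[0,0,-3],0.9],
  [[0,0,0],[0,0,-3],0.9],
  [[0,0,0],[0,0,0],0.9],
])

```text
time: 13.75
position: [0.5632, -0.2383, 0.126]
tool_rot: [2.708, 1.592, -0.001]
ft_force: [0.6, -0.4, 1.5]
grip_width: 0.594
```

Emit:
arm_command([
  [[0,0,0],[0,0,-3],0.9],
  [[0,0,0],[0,0,-3],0.9],
  [[0,0,0],[0,0,0],0.9],
])

```text
time: 14.0
position: [0.5633, -0.2383, 0.1261]
tool_rot: [-2.622, -1.73, 0.001]
ft_force: [0.3, -0.8, -0.1]
grip_width: 0.594
```

```bash
python3 - <<'E'
from h import *
for n in ['side','scene']:
    im,d=optics.get_image(n);K,D,C=cam(n);p,u,v=pts(d,K,D,C)
    c=(slice(180,340),slice(230,400)) if n=='side' else (slice(160,320),slice(110,280))
    cv2.imwrite(f'pics/{n}8.png',im[c].repeat(4,0).repeat(4,1)[:600])
st=ctrl.get_state();print(st['position'],st['ft_force'],st['torque'],st['grip_width'],st['joint_positions'])
E
```

```text
[ 0.56328557 -0.23823603  0.12610092] [ 1.52074541 -0.32352651 -0.7269914 ] [-0.17761533 -0.27681992  0.03382382] 0.5967715328732187 [ 0.74460034  0.35432935 -0.47173969  1.67068637  0.17316925  1.15853351
 -0.17804533]
```

View pics/scene8.png

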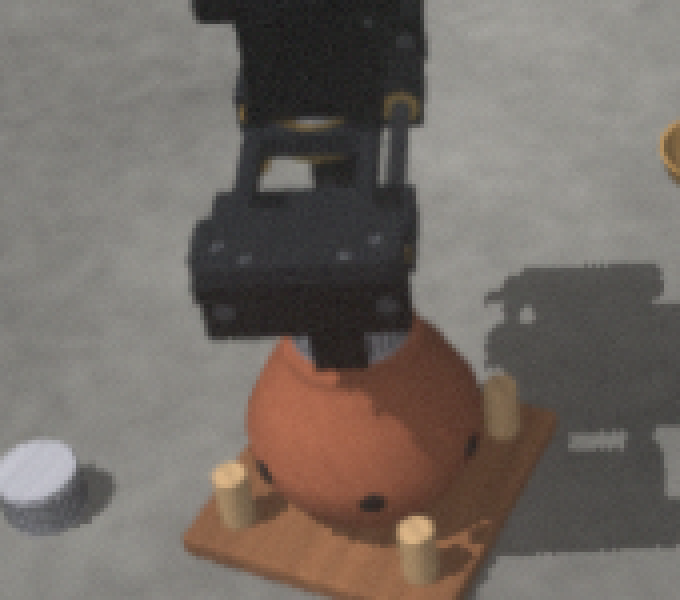

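View pics/side8.png

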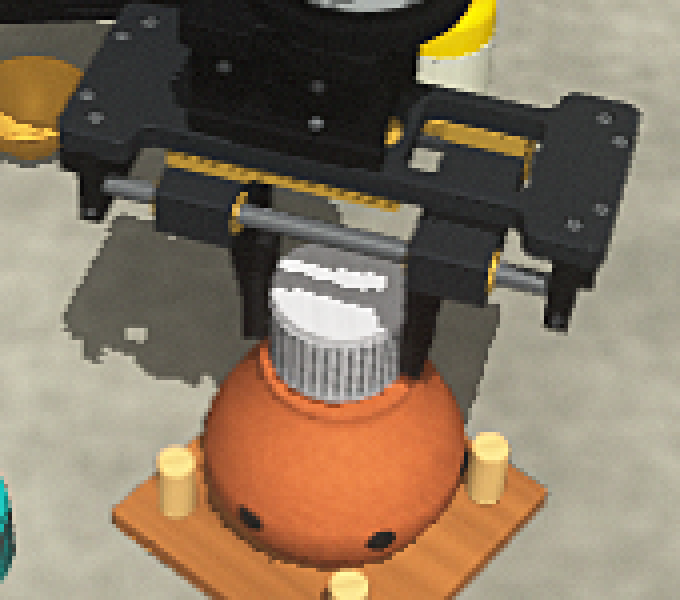

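The collar dropped 4.4 mm and the vertical force vanished; the gap to the shoulder has closed visibly (340,390 in the side crop). Now I'll push against the spring.

Emit:
arm_command([
  [[0,0,1.5],[0,0,0],0.9],
  [[0,0,1.5],[0,0,0],0.9],
  [[0,0,1],[0,0,0],0.9],
  [[0,0,0],[0,0,0],0.9],
], force=35)

```text
time: 14.43
position: [0.5633, -0.2382, 0.1226]
tool_rot: [2.622, 1.731, -0.001]
ft_force: [-1.4, -1.0, 3.0]
grip_width: 0.595
```

Emit:
arm_command([
  [[0,0,1],[0,0,0],0.9],
  [[0,0,1],[0,0,0],0.9],
  [[0,0,0],[0,0,0],0.9],
])

```text
time: 14.68
position: [0.5633, -0.2382, 0.121]
tool_rot: [2.621, 1.731, -0.001]
ft_force: [-2.7, -1.1, 5.5]
grip_width: 0.595
```

Emit:
arm_command([
  [[0,0,1],[0,0,0],0.9],
  [[0,0,1],[0,0,0],0.9],
  [[0,0,0],[0,0,0],0.9],
])

```text
time: 14.93
position: [0.5634, -0.2382, 0.121]
tool_rot: [2.621, 1.731, -0.002]
ft_force: [-6.9, 0.6, 14.9]
grip_width: 0.594
```

Emit:
arm_command([
  [[0,0,0.5],[0,0,0],0.9],
  [[0,0,0.5],[0,0,0],0.9],
  [[0,0,0],[0,0,0],0.9],
])

```text
time: 15.18
position: [0.5634, -0.2382, 0.1209]
tool_rot: [2.621, 1.731, -0.002]
ft_force: [-8.8, 1.5, 20.2]
grip_width: 0.594
```

Hard stop at TCP 0.121 with 20 N, 9.5–10 mm below the start height. I'll check visually and measure the top height.

```bash
python3 - <<'E'
from h import *
for n in ['side','scene']:
    im,d=optics.get_image(n);K,D,C=cam(n);p,u,v=pts(d,K,D,C)
    if n=='side':
        cv2.imwrite('pics/side9.png',im[180:340,230:400].repeat(4,0).repeat(4,1)[:600])
        s=(np.hypot(p[:,0]-.5635,p[:,1]+.239)<.02)&(p[:,2]>.12)&(p[:,2]<.15)
        q=p[s];print('top',len(q),np.median(q[:,2]),cv2.fitPlane if 0 else np.linalg.lstsq(np.c_[q[:,:2]-q[:,:2].mean(0),np.ones(len(q))],q[:,2],rcond=None)[0])
    for t in ['bowl','paint','diya','dome']:
        for r in models.search_frame(n,t)[:2]: print(n,t,round(r['conf'],2),w(r['location'],C).round(3))
    for c,nm in [((.655,0),'paint'),((.437,.016),'bowl'),((.555,-.015),'diya')]:
        q=p[(p[:,2]>.012)&(p[:,2]<.12)&(abs(p[:,0]-c[0])<.05)&(abs(p[:,1]-c[1])<.05)]
        print(nm,q.min(0).round(3),q.max(0).round(3))
st=ctrl.get_state();print(st['time'],st['position'],st['ft_force'],st['torque'],np.abs(st['qd']).max())
E
```

```text
top 402 0.13486915479622175 [-3.85999416e-05  8.04527024e-03  1.34867390e-01]
side bowl 0.64 [0.441 0.02  0.017]
side paint 0.65 [ 0.656 -0.016  0.06 ]
side paint 0.41 [0.467 0.176 0.058]
paint [ 0.632 -0.023  0.019] [0.673 0.017 0.112]
bowl [ 0.414 -0.027  0.012] [0.472 0.037 0.033]Traceback (most recent call last):
  File "<stdin>", line 12, in <module>
    return umr_minimum(a, axis, None, out, keepdims, initial, where)
ValueError: zero-size array to reduction operation minimum which has no identity
```

View pics/side9.png

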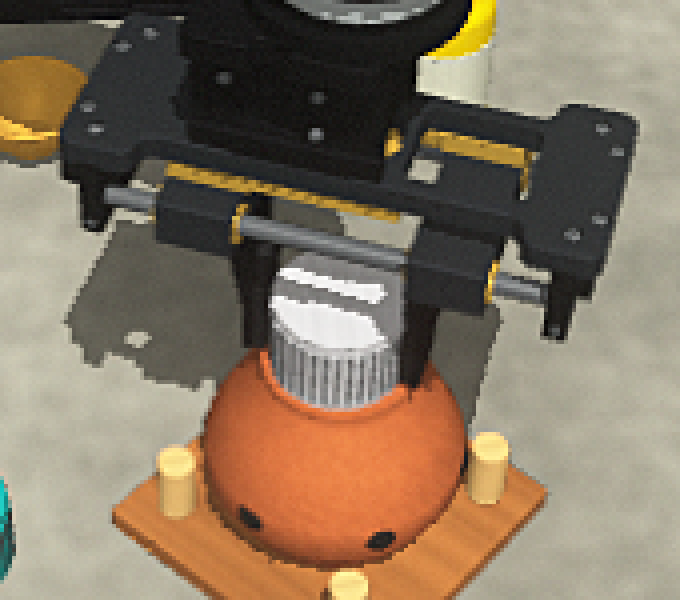

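The collar sits on the shoulder: top at 134.9 mm against 135 expected, and level to 0.01 rad. The oil lamp is hidden from the side camera, so I'll check it and the dome from the scene camera, then hand in.

```bash
python3 - <<'E'
from h import *
im,d=optics.get_image('scene');K,D,C=cam('scene');p,u,v=pts(d,K,D,C)
for c,nm in [((.655,0),'paint'),((.437,.016),'bowl'),((.555,-.015),'diya')]:
    q=p[(p[:,2]>.012)&(p[:,2]<.12)&(abs(p[:,0]-c[0])<.05)&(abs(p[:,1]-c[1])<.05)]
    print(nm,len(q),q.min(0).round(3) if len(q) else 0,q.max(0).round(3) if len(q) else 0)
for r in models.search_frame('scene','dome'): print(r['conf'],w(r['location'],C).round(3))
st=ctrl.get_state();print(st['time'],st['position'],st['ft_force'],np.abs(st['qd']).max())
print(ctrl.close_job())
E
```

```text
paint 1529 [ 0.624 -0.02   0.012] [0.676 0.032 0.113]
bowl 395 [ 0.412 -0.025  0.012] [0.477 0.037 0.034]
diya 396 [ 0.527 -0.034  0.012] [0.578 0.015 0.037]
0.82 [0.493 0.185 0.036]
0.69 [ 0.587 -0.235  0.105]
0.26 [ 0.597 -0.247  0.036]
15.5333 [ 0.56335545 -0.23822594  0.12090622] [-8.85598458  1.20739718 19.45880636] 0.0014885260153332154
the job is handed in; nothing more can be done
None
```

The job is handed in at 15.5 s, and my last checks showed every requirement I could measure being met; no verdict is reported.

- **Dome:** I lifted it off by the finial and released it near the middle of the crate. In the wrist picture it stands upright there, and the network's last fix was (0.493, 0.185), close to the crate centre.
- **Collar:** I turned it about 0.8 rad anticlockwise in all. The keyways had dropped over the pins by about 0.67 rad, and I then pushed the collar to a hard stop. At the end its top was at 134.9 mm against 135 expected, level to about 0.01 rad, still, and held at a 35 N grip with about 19 N of push.
- **Bowl, jar and oil lamp:** they measured within about 2 mm of where they started.

Three readings to note:
- The push also puts a sideways force of about 9 N on the wrist, without visible tilt.
- The cameras disagreed by up to about 4 mm on the lantern's centre.
- The last dome search also gave two false hits on the lantern.

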